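Find the binding idler of the bottle roller

ROBOT

A 6-joint arm with a two-finger parallel gripper is mounted at the origin on the work surface. World frame = base frame: x ahead of the robot, y to its left, z up, the work surface at z = 0. Lengths are in m, angles in rad, forces in N, time in s.
With the tool pointing down it reaches from about 0.3 to 0.875 m from the base axis. Payload 6.4 kg.
Tool frame: the origin (TCP) lies at the very end of the fingers, on their centre line; the grasp point (between the pads) lies 19 mm behind it; z points along the fingers, y is the line along which they close (so a half turn about z gives the same grasp; the last joint's range is limited). The gripper opens to 85 mm and grips with 20 to 120 N. Pads are 22 mm wide; open, the fingers measure 114 mm over their backs; the gripper's body (76 mm by 85 mm) begins 54 mm behind the grasp point. The pads swing forward as they close: fully open they stand 13 mm farther back than shut.
Start: joints at [-1.498, 0.181, 1.607, -0, 1.354, -0.206], TCP at [0.158, -0.553, 0.231] pointing down, gripper open.
Joint ranges: [-2.99, 2.99], [-0.89, 2.07], [0.3, 2.58], [-1.14, 4.28], [0, 2.63], [-3.12, 3.12]. Speed limits (rad/s): [2.57, 2.57, 3.01, 3.14, 3.14, 3.14].

INTERFACE

Orientations are given as a unit quaternion [w, x, y, z].
In Python, from bench import ctrl gives the robot as it stands.
- The arm moves only by the tool jog_arm, never from a script. Its argument "series" is a list that holds one entry, the list of rows, each a list of 7 numbers: the shift along the tool's x, y, z in mm, then the turn, a rotation vector about the tool's x, y, z in rad, then the finger opening in mm, from 0 to 85.4. In form: [[[tx, ty, tz, rx, ry, rz, gripper], ...]]. A call has exactly 10 rows; each row shifts and turns the commanded pose from where the row before left it, along the tool's axes as they then stand; what a row does not reach is not made up. A row lasts 1/10 s, in which the tool goes at most 50 mm and 8.59 degrees, less where a joint would pass 70% of its speed; a pose out of reach is approached as far as the arm can. A call with a gripper value outside its range is refused whole. The fingers move at their own pace and stop on an object; the grip force is fixed at half the most. Time passes only in rows, so rows that do not move let the fingers close, or fill a call up. It gives the time, the measured TCP pose, the force, the opening and the grip force at its end, in the units of the state.
- ctrl.get_obs(): the state, without advancing time (a new reading comes with each control period).
- ctrl.camera(name): name is "side" or "top"; returns a dict with "frame" (400x640x3 uint8, blue, green, red), "z_map" (400x640 float32, m along the optical axis (not along the pixel's ray), 0 where there is no reading), "fx", "fy", "cx", "cy" (pixels), "xyz" and "rotation" of the camera in the world. Camera axes: x right, y down, z forward; pixel columns grow to the right and rows downward; lengths in m; the calibration is good to about 2 mm. A picture is of the moment at which its call begins.
- ctrl.hand_in(): hands the job in; it is judged then, once.
The state is a dict: "time_s": time; "q": joint angles; "dq": joint speeds; "joint_efforts": joint torques, N m; "eef_pos": TCP position; "eef_rot": TCP orientation; "wrist_force": force on the tool from outside, world axes, zero at the start; "torque": the same for the moment, N m; "opening": opening from 0.0 (shut) to 1.0 (fully open); "grasp_force": force on a finger pad.
Only numpy, scipy, OpenCV 4.12 (cv2) and the standard library are available. Lean on these libraries where they do the work, as an engineer would, in place of code of your own. Each camera call takes 0.05 s, during which the arm holds its last target. There are 200 camera calls.

TASK

One of the three loose idler rollers in the bottle roller has a dry bearing. With the rollers in their slots, go from the one nearest the arm to the farthest and stroke the top of each with a fingertip so that it turns about a quarter turn one way, pressing gently (under 15 N) to spare the bearings, and feel which one drags instead of running free and swinging back. Then lift out only the one that binds and lay it lengthwise in the steel tray without dropping it, leaving the two free ones in their slots and the other things on the bench undisturbed.

Things in the scene. Friction and masses are not known exactly. Their poses are not given: they have to be found in the camera images.
- roller_base: Bench bottle roller (fixed): off-white housing 250 x 277 mm, deck 30 mm above the bench, two aluminium cheeks (8 mm thick, 192 mm apart inside, tops 70 mm above the bench), drive case 64 mm high at local +y. Origin: on the bench under the middle slot. Local y runs along the rollers, x across. A fourth, driven roller of the idlers' size at local x = +118 mm is not removable.
- slot_0 (a point): Idler place at local x = -60 mm of the bottle roller: where the centre of a seated idler lies, on its axis, 62 mm above the bench; crown of the roller 78 mm above the bench. Slots in the cheeks: 11 mm wide, 12.5 mm deep, open at the top. Neighbouring rollers are 60 mm apart, the clear gap between them is 28 mm.
- slot_1 (a point): The middle idler place (local x = 0), otherwise as slot_0.
- slot_2 (a point): The idler place at local x = +60 mm, otherwise as slot_0.
- idler_a: One of three look-alike idler rollers; which slot it lies in varies. Black rubber shell (32 mm diameter, 176 mm long) turning on a fixed steel axle 216 mm long, whose end flats (8 mm wide, 9 mm tall) drop into the cheeks' slots, so the axle cannot turn. Nothing holds it down: it lifts straight up. About 0.3 kg. Origin: mid-axle, on the axis; local y along the axle, z up.
- seam_a (a point): Mid-length point of the seam, a fine raised line along idler_a's rubber shell; turns with the shell. Its z axis points out of the shell: straight up at the start, then leaning by as much as the shell has turned. The side oppopoint is slightly heavy: a free shell takes about 0.2 N at its surface to turn and swings back seam-up in about a second; a binding one takes about 2 N and stays.
- idler_b: One of three look-alike idler rollers; which slot it lies in varies. Black rubber shell (32 mm diameter, 176 mm long) turning on a fixed steel axle 216 mm long, whose end flats (8 mm wide, 9 mm tall) drop into the cheeks' slots, so the axle cannot turn. Nothing holds it down: it lifts straight up. About 0.3 kg. Origin: mid-axle, on the axis; local y along the axle, z up.
- seam_b (a point): Mid-length point of the seam, a fine raised line along idler_b's rubber shell; turns with the shell. Its z axis points out of the shell: straight up at the start, then leaning by as much as the shell has turned. The side oppopoint is slightly heavy: a free shell takes about 0.2 N at its surface to turn and swings back seam-up in about a second; a binding one takes about 2 N and stays.
- idler_c: One of three look-alike idler rollers; which slot it lies in varies. Black rubber shell (32 mm diameter, 176 mm long) turning on a fixed steel axle 216 mm long, whose end flats (8 mm wide, 9 mm tall) drop into the cheeks' slots, so the axle cannot turn. Nothing holds it down: it lifts straight up. About 0.3 kg. Origin: mid-axle, on the axis; local y along the axle, z up.
- seam_c (a point): Mid-length point of the seam, a fine raised line along idler_c's rubber shell; turns with the shell. Its z axis points out of the shell: straight up at the start, then leaning by as much as the shell has turned. The side oppopoint is slightly heavy: a free shell takes about 0.2 N at its surface to turn and swings back seam-up in about a second; a binding one takes about 2 N and stays.
- tray: Shallow stainless instrument tray (fixed), open on top, 130 mm (local x) x 250 mm (local y) and 28 mm high outside, walls and floor 3 mm thick. Origin: centre of its underside, on the bench. A roller lying in it lengthwise has its axis 19 mm above the bench.
- stain_bottle: Bystander: amber screw-cap bottle, 60 mm diameter, 115 mm high, standing. Origin: centre of its underside.
- dropper: Bystander: small amber bottle, 30 mm diameter, 75 mm high, standing. Origin: centre of its underside.
- slide_box: Bystander: grey box for microscope slides, 85 x 100 x 34 mm. Origin: centre of its underside.
Mind the look-alikes: they are no part of the job. What is shaped like the idler_c but orange or red is not meant.

How it is judged:
By the outcome, as a careful person would: the job done as asked, in the order asked, and still so for the second after the job is handed in, with the robot touching nothing.
It also fails if it takes over 67 s, if anything falls off the work surface, if the arm or the gripper's body presses on something with over 40 N, if the wrist force passes 120 N, or if a joint passes its speed limit or range.

## Working session

There is one attempt and no reset: what is moved stays moved. The work goes in short steps, Python scripts to look and compute and a tool call to move; the robot and the scene stay as the last step left them, time stands still between calls to the robot, and variables do not carry over. Pictures are saved under pics/ and viewed, at most 10 in all, crops included, and the job is handed in when it is done.

Besides the shell and the picture viewer there is one more tool, called after ">>>" as name(argument=value, ...) on one line, values as JSON. jog_arm: Moves the arm, as the interface text tells. Its arguments: {"type":"object","properties":{"series":{"type":"array"}},"required":["series"]}

```bash
mkdir -p pics; ls; cat > h.py <<'E'
import numpy as np, cv2
from bench import ctrl
def snap(n):
    c=ctrl.camera(n); return c
def world(c):
    z=c["z_map"]; v,u=np.mgrid[:z.shape[0],:z.shape[1]]
    p=np.stack([(u-c["cx"])/c["fx"]*z,(v-c["cy"])/c["fy"]*z,z],-1)
    R=np.array(c["rotation"])
    if R.shape!=(3,3):
        from scipy.spatial.transform import Rotation as Ro
        R=Ro.from_quat(np.roll(R,-1)).as_matrix()
    W=p@R.T+np.array(c["xyz"]); W[z==0]=np.nan
    return W
E
python3 - <<'E'
from h import *
o=ctrl.get_obs(); print(o)
for n in("top","side"):
    c=snap(n); cv2.imwrite(f"pics/{n}0.png",c["frame"]); np.save(n+"0.npy",world(c)); print(n,c["xyz"],c["rotation"],c["fx"],c["cx"],c["cy"])
E
```

```text
pics
{'time_s': 0.0, 'q': array([-1.49831427e+00,  1.81553109e-01,  1.60802748e+00,  1.81527291e-05,
        1.35376441e+00, -2.06309310e-01]), 'dq': array([ 1.97264132e-03, -3.13747891e-05, -8.32460724e-04,  1.05182312e-03,
        1.66366513e-03, -1.98488966e-04]), 'joint_efforts': array([-1.62566717e-03, -4.44871080e+01, -3.51340914e+01, -3.34820415e-04,
        9.25212720e-03,  1.05860792e-05]), 'eef_pos': array([ 0.15821295, -0.55223203,  0.23036794]), 'eef_rot': array([-8.73621468e-04,  9.90300036e-01,  1.38942691e-01,  6.74261823e-05]), 'wrist_force': array([-0.48130253,  0.06236471,  0.28533763]), 'torque': array([-0.04877061,  0.01329802, -0.01125323]), 'grasp_force': 0.0, 'opening': 0.9974558465336949}
top [0.36429447 0.06694162 1.28566634] [ 0.03974079 -0.6981425   0.71379393 -0.03893515] 462.59571711852254 316.4240710454187 200.06533079174517
side [ 0.44970823 -0.55895595  0.83933327] [-0.34544415  0.9366579  -0.05162318  0.02598776] 365.85626092199635 320.46435419496294 192.99485761640534
```

View pics/top0.png

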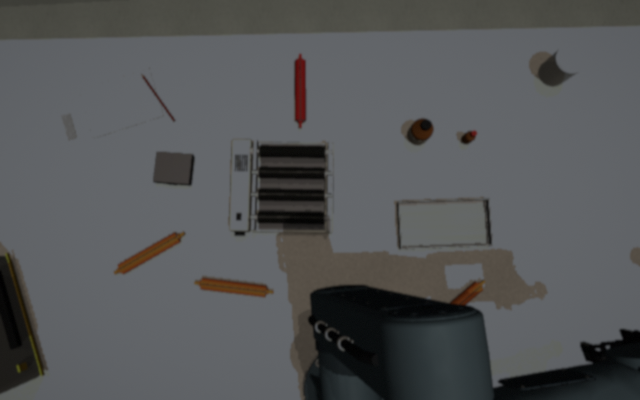

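View pics/side0.png

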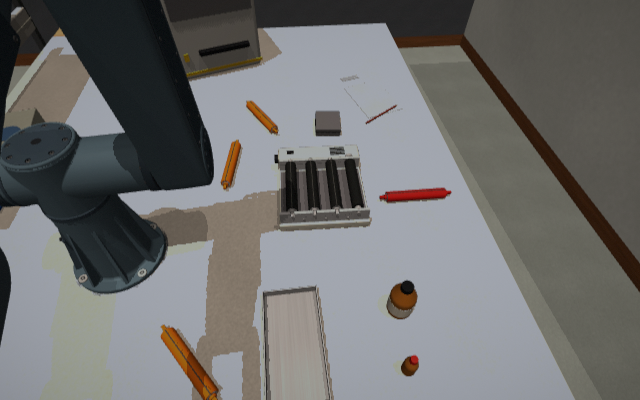

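Top view: roller base around (283,187). Its drive case is at the left (240,187) and four black rollers sit at rows ~150/172/195/217. Tray at (443,222), stain bottle (420,130), dropper (468,137), slide box (174,168). The look-alikes are orange at (150,253), (233,287), (467,293) and red at (300,90). The rollers wanted are the three black idlers. The driven roller should be the far one (row 150), which I'll check in a close crop.

```bash
python3 - <<'E'
from h import *
W=np.load("top0.npy"); S=np.load("side0.npy")
im=cv2.imread("pics/top0.png"); cv2.imwrite("pics/crop.png",cv2.resize(im[130:250,225:345],None,fx=5,fy=5,interpolation=cv2.INTER_CUBIC))
for n,A in(("top",W),("side",S)):
    m=(A[...,2]>.05)&(A[...,2]<.1)&(A[...,0]>.3)&(A[...,0]<.75)&(A[...,1]>-.1)&(A[...,1]<.35)
    P=A[m]; print(n,len(P),P.min(0),P.max(0))
# roller profile along world x
for A in (W,S):
  for y0 in (.08,.12,.16):
    m=(abs(A[...,1]-y0)<.01)&(A[...,0]>.28)&(A[...,0]<.65)&(A[...,2]>.02)
    P=A[m]; b=np.round(P[:,0]/.006).astype(int)
    print(y0,[(round(k*.006,3),round(float(P[b==k,2].max())*1000)) for k in np.unique(b)])
m=(W[...,2]>.015)&(W[...,2]<.04)
l=cv2.connectedComponentsWithStats(m.astype(np.uint8))
for i in range(1,l[0]):
    if l[2][i,4]>60:
        P=W[l[1]==i]; print(l[2][i],np.nanmin(P,0).round(3),np.nanmax(P,0).round(3),cv2.minAreaRect((P[:,:2]*1000).astype(np.float32)))
E
```

```text
top 5846 [0.41301114 0.02201748 0.05002555] [0.6728588  0.30067816 0.08511739]
side 4148 [0.4114294  0.02014383 0.05006368] [0.67403797 0.29943522 0.08210789]
0.08 [(np.float64(0.282), 378), (np.float64(0.288), 331), (np.float64(0.42), 32), (np.float64(0.426), 37), (np.float64(0.432), 34), (np.float64(0.438), 72), (np.float64(0.444), 79), (np.float64(0.45), 79), (np.float64(0.456), 81), (np.float64(0.462), 79), (np.float64(0.468), 73), (np.float64(0.474), 34), (np.float64(0.48), 35), (np.float64(0.486), 35), (np.float64(0.492), 35), (np.float64(0.498), 73), (np.float64(0.504), 80), (np.float64(0.51), 81), (np.float64(0.516), 82), (np.float64(0.522), 82), (np.float64(0.528), 74), (np.float64(0.534), 34), (np.float64(0.54), 36), (np.float64(0.546), 34), (np.float64(0.552), 35), (np.float64(0.558), 71), (np.float64(0.564), 77), (np.float64(0.57), 83), (np.float64(0.576), 83), (np.float64(0.582), 79), (np.float64(0.588), 73), (np.float64(0.594), 33), (np.float64(0.6), 37), (np.float64(0.606), 35), (np.float64(0.612), 36), (np.float64(0.618), 76), (np.float64(0.624), 82), (np.float64(0.63
[... 6465 characters left out ...]
406, 251.81692504882812), 0.8110345005989075)
[114 233  71  42 820] [0.316 0.43  0.015] [0.424 0.62  0.039] ((370.5624694824219, 525.2188110351562), (31.97299575805664, 215.11769104003906), 28.70992088317871)
[  0 253  45 126 661] [0.052 0.794 0.015] [0.379 0.919 0.04 ] ((217.11148071289062, 855.5703125), (339.5715026855469, 24.248477935791016), 18.168643951416016)
[194 278  80  20 831] [0.246 0.189 0.015] [0.301 0.403 0.038] ((273.4564208984375, 295.9146423339844), (215.8537139892578, 31.84706687927246), 81.93811798095703)
[450 280  36  25 377] [ 0.217 -0.382  0.015] [ 0.279 -0.286  0.036] ((242.25445556640625, -337.3061828613281), (31.38162612915039, 109.15441131591797), 38.03535461425781)
```

View pics/crop.png

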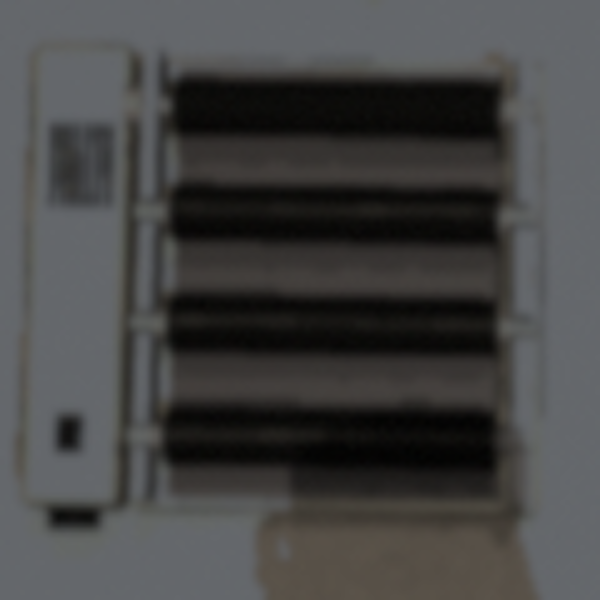

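The crop confirms the choice. The three idlers (crop rows 215, 325, 437) have steel axle ends running past the cheeks. The far roller (crop row 105) has no such ends, so it is the driven one. Next I fit the axes precisely.

```bash
cat >> h.py <<'E'
from scipy.spatial.transform import Rotation as Ro
def tool():
    o=ctrl.get_obs(); return o,o["eef_pos"],Ro.from_quat(np.roll(o["eef_rot"],-1))
def plan(xyz,ydir):
    """shift in current tool axes (mm) to xyz, and rotation vector (tool axes) to tool-down with tool y along ydir (rad, world)"""
    o,p,R=tool()
    y=np.array([np.cos(ydir),np.sin(ydir),0]); z=np.array([0,0,-1.])
    T=Ro.from_matrix(np.stack([np.cross(y,z),y,z],1))
    print("pos",p.round(4),"F",o["wrist_force"].round(2),"t",round(o["time_s"],2),"open",round(o["opening"],3),"q",o["q"].round(2))
    print("shift now",(R.inv().apply(np.array(xyz)-p)*1000).round(2),"rot",(R.inv()*T).as_rotvec().round(4),"shift after rot",(T.inv().apply(np.array(xyz)-p)*1000).round(2))
E
python3 - <<'E'
from h import *
for n in("top","side"):
    A=np.load(n+"0.npy")
    for x0 in(.456,.516,.576,.635):
        m=(abs(A[...,0]-x0-.0)<.03)&(A[...,1]>.03)&(A[...,1]<.24)&(A[...,2]>.0715)&(A[...,2]<.095)
        P=A[m]; k=np.polyfit(P[:,1],P[:,0],1); m2=abs(P[:,0]-np.polyval(k,P[:,1]))<.004
        q=np.percentile(P[:,1],[.5,99.5]); print(n,"x@.13",np.polyval(k,.13).round(4),"slope",k[0].round(4),"yrange",q.round(4),"crown",np.median(P[m2,2]).round(4))
    m=(A[...,2]>.018)&(A[...,2]<.035)&(A[...,0]>.34)&(A[...,0]<.53)&(A[...,1]<-.13)&(A[...,1]>-.43)
    print("tray",cv2.minAreaRect((A[m][:,:2]*1000).astype(np.float32)), np.median(A[m][:,2]))
    m=(A[...,0]>.39)&(A[...,0]<.47)&(A[...,1]<-.2)&(A[...,1]>-.35)
    print("floor",np.median(A[m][:,2]))
    m=(A[...,0]>.39)&(A[...,0]<.62)&(A[...,1]<.015)&(A[...,1]>-.13)
    print("bench",np.nanmedian(A[m][:,2]))
plan([.456,.133,.09],-.03)
E
```

```text
top x@.13 0.4556 slope 0.0257 yrange [0.0319 0.2372] crown 0.0774
top x@.13 0.515 slope 0.0217 yrange [0.0303 0.2366] crown 0.0775
top x@.13 0.5748 slope 0.0385 yrange [0.0324 0.2336] crown 0.0774
top x@.13 0.6325 slope 0.0359 yrange [0.0306 0.2361] crown 0.0771
tray ((433.11981201171875, -281.9969177246094), (129.84498596191406, 251.80581665039062), 0.8110345005989075) 0.026038152919880764
floor 0.0021870219811471747
bench -0.00048257242620497465
side x@.13 0.4555 slope 0.025 yrange [0.0326 0.2354] crown 0.0786
side x@.13 0.5148 slope 0.0396 yrange [0.0324 0.2321] crown 0.0785
side x@.13 0.5744 slope 0.0292 yrange [0.0312 0.2296] crown 0.0787
side x@.13 0.6323 slope 0.0415 yrange [0.0368 0.2365] crown 0.0786
tray ((432.6588134765625, -280.836181640625), (130.28518676757812, 247.80044555664062), 0.7942433953285217) 0.028279159607534965
floor 0.004242600000567864
bench 0.0010694384126687106
pos [ 0.1582 -0.5523  0.2305] F [-0.31  0.53 -0.61] t 0.1 open 0.997 q [-1.5   0.18  1.61 -0.    1.35 -0.21]
shift now [ 474.84 -576.62  141.54] rot [-1.200e-03 -1.300e-03 -1.262e+00] shift after rot [693.89 277.09 140.45]
```

>>> jog_arm(series=[[[0, 0, 0, 0, 0, -0.126, 0], [0, 0, 0, 0, 0, -0.126, 0], [0, 0, 0, 0, 0, -0.126, 0], [0, 0, 0, 0, 0, -0.126, 0], [0, 0, 0, 0, 0, -0.126, 0], [0, 0, 0, 0, 0, -0.126, 0], [0, 0, 0, 0, 0, -0.126, 0], [0, 0, 0, 0, 0, -0.126, 0], [0, 0, 0, 0, 0, -0.126, 0], [0, 0, 0, 0, 0, -0.126, 0]]])

```text
time_s: 1.1
eef_pos: [0.1582, -0.5525, 0.2307]
eef_rot: [-0.0, 0.717, 0.698, 0.0]
wrist_force: [0.1, 0.3, -0.4]
opening: 0.002
grasp_force: 0.0
```

>>> jog_arm(series=[[[36, 14, 0, 0, 0, 0, 0], [36, 14, 0, 0, 0, 0, 0], [36, 14, 0, 0, 0, 0, 0], [36, 14, 0, 0, 0, 0, 0], [36, 14, 0, 0, 0, 0, 0], [36, 14, 0, 0, 0, 0, 0], [36, 14, 0, 0, 0, 0, 0], [36, 14, 0, 0, 0, 0, 0], [36, 14, 0, 0, 0, 0, 0], [36, 14, 0, 0, 0, 0, 0]]])

```text
time_s: 2.1
eef_pos: [0.3098, -0.1959, 0.2311]
eef_rot: [-0.0, 0.719, 0.695, 0.0]
wrist_force: [0.4, -0.7, 0.2]
opening: 0.0
grasp_force: 0.0
```

>>> jog_arm(series=[[[37, 14, 0, 0, 0, 0, 0], [37, 14, 0, 0, 0, 0, 0], [37, 14, 0, 0, 0, 0, 0], [37, 14, 0, 0, 0, 0, 0], [37, 14, 0, 0, 0, 0, 0], [37, 14, 0, 0, 0, 0, 0], [37, 14, 0, 0, 0, 0, 0], [37, 14, 0, 0, 0, 0, 0], [37, 11, 0, 0, 0, 0, 0], [0, 0, 0, 0, 0, 0, 0]]])

```text
time_s: 3.1
eef_pos: [0.4436, 0.135, 0.2309]
eef_rot: [-0.001, 0.717, 0.697, 0.0]
wrist_force: [-0.7, -0.7, -0.8]
opening: 0.001
grasp_force: 0.0
```

```bash
python3 - <<'E'
from h import *
plan([.444,.134,.084],-.03)
E
```

```text
pos [0.4436 0.135  0.2309] F [-0.72 -0.67 -0.83] t 3.1 open 0.001 q [ 0.04 -0.08  1.88  0.    1.34  0.06]
shift now [ -1.2    0.5  146.93] rot [-0.0005 -0.0013  0.0026] shift after rot [ -1.01   0.43 146.94]
```

>>> jog_arm(series=[[[0, 0, 20, 0, 0, 0, 0], [0, 0, 20, 0, 0, 0, 0], [0, 0, 20, 0, 0, 0, 0], [0, 0, 20, 0, 0, 0, 0], [0, 0, 20, 0, 0, 0, 0], [0, 0, 20, 0, 0, 0, 0], [0, 0, 15, 0, 0, 0, 0], [0, 0, 10, 0, 0, 0, 0], [0, 0, 2, 0, 0, 0, 0], [0, 0, 0, 0, 0, 0, 0]]])

```text
time_s: 4.1
eef_pos: [0.4433, 0.1312, 0.0843]
eef_rot: [-0.0, 0.718, 0.696, -0.0]
wrist_force: [0.6, 0.9, -0.1]
opening: -0.004
grasp_force: 0.0
```

```bash
python3 - <<'E'
from h import *
plan([.444,.134,.078],-.03)
c=snap("side"); W=world(c); im=c["frame"]
m=(W[...,0]>.41)&(W[...,0]<.5)&(W[...,1]>.09)&(W[...,1]<.17)&(W[...,2]>.08)&(W[...,2]<.11)
v,u=np.where(m); print(u.min(),u.max(),v.min(),v.max())
P=W[m]; print(P.min(0).round(3),P.max(0).round(3))
a,b=int(u.mean()),int(v.mean()); cv2.imwrite("pics/tip.png",cv2.convertScaleAbs(cv2.resize(im[b-50:b+50,a-60:a+60],None,fx=6,fy=6,interpolation=cv2.INTER_CUBIC),alpha=1.5))
E
```

```text
pos [0.4433 0.1312 0.0843] F [ 0.55  0.9  -0.06] t 4.1 open -0.004 q [ 0.03  0.13  2.   -0.    1.01  0.06]
shift now [2.84 0.64 6.33] rot [-0.0003  0.0001 -0.0022] shift after rot [2.83 0.65 6.33]
281 291 178 184
[0.429 0.118 0.08 ] [0.458 0.148 0.11 ]
```

View pics/tip.png

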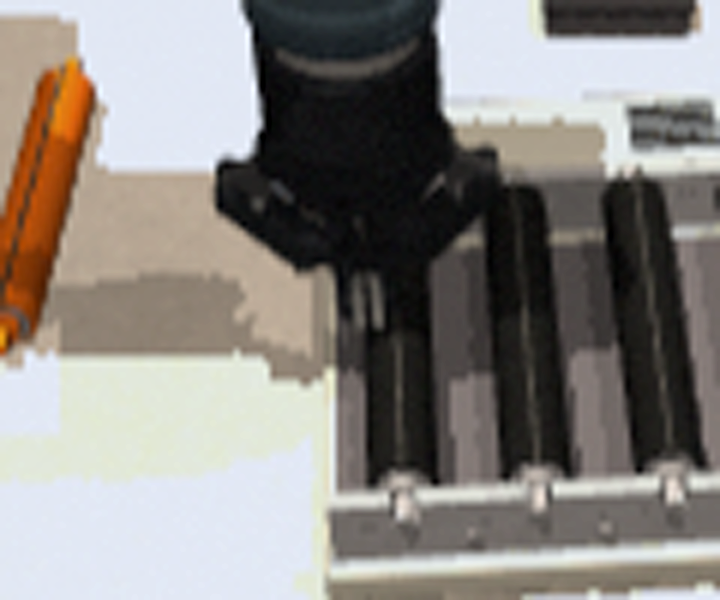

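The side view shows all three seams as light lines, straight up. The shut fingertip (crop 365,300) is just above the nearest roller, left of its crown. Now I descend gently until it touches.

>>> jog_arm(series=[[[0, 0, 1, 0, 0, 0, 0], [0, 0, 1, 0, 0, 0, 0], [0, 0, 1, 0, 0, 0, 0], [0, 0, 0.5, 0, 0, 0, 0], [0, 0, 0.5, 0, 0, 0, 0], [0, 0, 0.5, 0, 0, 0, 0], [0, 0, 0.5, 0, 0, 0, 0], [0, 0, 0.5, 0, 0, 0, 0], [0, 0, 0, 0, 0, 0, 0], [0, 0, 0, 0, 0, 0, 0]]])

```text
time_s: 5.15
eef_pos: [0.4433, 0.1314, 0.0788]
eef_rot: [-0.0, 0.718, 0.696, -0.0]
wrist_force: [-0.1, 0.6, -0.3]
opening: -0.002
grasp_force: 0.0
```

>>> jog_arm(series=[[[0, 0, 0.2, 0, 0, 0, 0], [0, 0, 0.2, 0, 0, 0, 0], [0, 0, 0.2, 0, 0, 0, 0], [0, 0, 0.2, 0, 0, 0, 0], [0, 0, 0.2, 0, 0, 0, 0], [0, 0, 0, 0, 0, 0, 0], [0, 0, 0, 0, 0, 0, 0], [0, 0, 0, 0, 0, 0, 0], [0, 0, 0, 0, 0, 0, 0], [0, 0, 0, 0, 0, 0, 0]]])

```text
time_s: 6.15
eef_pos: [0.4433, 0.1314, 0.0778]
eef_rot: [-0.0, 0.718, 0.696, 0.0]
wrist_force: [0.5, 0.6, 0.4]
opening: -0.003
grasp_force: 0.0
```

>>> jog_arm(series=[[[0, 0, 0.2, 0, 0, 0, 0], [0, 0, 0.2, 0, 0, 0, 0], [0, 0, 0.1, 0, 0, 0, 0], [0, 0, 0.1, 0, 0, 0, 0], [0, 0, 0, 0, 0, 0, 0], [0, 0, 0, 0, 0, 0, 0], [0, 0, 0, 0, 0, 0, 0], [0, 0, 0, 0, 0, 0, 0], [0, 0, 0, 0, 0, 0, 0], [0, 0, 0, 0, 0, 0, 0]]])

```text
time_s: 7.15
eef_pos: [0.4433, 0.1314, 0.0772]
eef_rot: [0.0, 0.718, 0.696, 0.0]
wrist_force: [0.4, -0.6, -0.5]
opening: 0.002
grasp_force: 0.0
```

>>> jog_arm(series=[[[0, 0, 0.2, 0, 0, 0, 0], [0, 0, 0.2, 0, 0, 0, 0], [0, 0, 0.1, 0, 0, 0, 0], [0, 0, 0.1, 0, 0, 0, 0], [0, 0, 0.1, 0, 0, 0, 0], [0, 0, 0, 0, 0, 0, 0], [0, 0, 0, 0, 0, 0, 0], [0, 0, 0, 0, 0, 0, 0], [0, 0, 0, 0, 0, 0, 0], [0, 0, 0, 0, 0, 0, 0]]])

```text
time_s: 8.15
eef_pos: [0.4433, 0.1314, 0.0765]
eef_rot: [-0.0, 0.718, 0.696, -0.0]
wrist_force: [-2.5, 0.4, 5.4]
opening: 0.001
grasp_force: 2.8
```

Contact is on the narrow finger edge, about 25° off the crown. I'll lift and turn the tool 90°, so the 22 mm wide flat of the pads runs along the stroke.

>>> jog_arm(series=[[[0, 0, -4, 0, 0, 0, 0], [0, 0, -3, 0, 0, 0.149, 0], [0, 0, 0, 0, 0, 0.149, 0], [0, 0, 0, 0, 0, 0.149, 0], [0, 0, 0, 0, 0, 0.149, 0], [0, 0, 0, 0, 0, 0.149, 0], [0, 0, 0, 0, 0, 0.149, 0], [0, 0, 0, 0, 0, 0.149, 0], [0, 0, 0, 0, 0, 0.149, 0], [0, 0, 0, 0, 0, 0.149, 0]]])

```text
time_s: 9.15
eef_pos: [0.4432, 0.1314, 0.0833]
eef_rot: [-0.0, 0.995, 0.096, -0.0]
wrist_force: [0.1, 1.0, 0.1]
opening: -0.003
grasp_force: 0.0
```

>>> jog_arm(series=[[[0, 0, 0, 0, 0, 0.115, 0], [0, 0, 0, 0, 0, 0.115, 0], [0.7, 0, 1, 0, 0, 0, 0], [0, 0, 1, 0, 0, 0, 0], [0, 0, 1, 0, 0, 0, 0], [0, 0, 1, 0, 0, 0, 0], [0, 0, 0.5, 0, 0, 0, 0], [0, 0, 0, 0, 0, 0, 0], [0, 0, 0, 0, 0, 0, 0], [0, 0, 0, 0, 0, 0, 0]]])

```text
time_s: 10.15
eef_pos: [0.444, 0.1314, 0.079]
eef_rot: [-0.0, 1.0, -0.016, 0.0]
wrist_force: [0.1, -0.1, -0.3]
opening: -0.004
grasp_force: 0.0
```

```bash
python3 - <<'E'
from h import *
plan([.444,.1314,.078],-.03-np.pi/2)
E
```

```text
pos [0.444  0.1314 0.079 ] F [ 0.09 -0.07 -0.3 ] t 10.15 open -0.004 q [0.03 0.14 2.   0.   1.   1.63]
shift now [-0.03 -0.    1.04] rot [-0.     -0.0001 -0.0021] shift after rot [-0.03 -0.    1.04]
```

>>> jog_arm(series=[[[0, 0, 0.2, 0, 0, 0, 0], [0, 0, 0.2, 0, 0, 0, 0], [0, 0, 0.2, 0, 0, 0, 0], [0, 0, 0.1, 0, 0, 0, 0], [0, 0, 0.1, 0, 0, 0, 0], [0, 0, 0.1, 0, 0, 0, 0], [0, 0, 0, 0, 0, 0, 0], [0, 0, 0, 0, 0, 0, 0], [0, 0, 0, 0, 0, 0, 0], [0, 0, 0, 0, 0, 0, 0]]])

```text
time_s: 11.15
eef_pos: [0.444, 0.1314, 0.0781]
eef_rot: [0.0, 1.0, -0.016, 0.0]
wrist_force: [-0.3, -1.0, -0.2]
opening: 0.002
grasp_force: 0.0
```

>>> jog_arm(series=[[[0, 0, 0.1, 0, 0, 0, 0], [0, 0, 0.1, 0, 0, 0, 0], [0, 0, 0.1, 0, 0, 0, 0], [0, 0, 0.1, 0, 0, 0, 0], [0, 0, 0, 0, 0, 0, 0], [0, 0, 0, 0, 0, 0, 0], [0, 0, 0, 0, 0, 0, 0], [0, 0, 0, 0, 0, 0, 0], [0, 0, 0, 0, 0, 0, 0], [0, 0, 0, 0, 0, 0, 0]]])

```text
time_s: 12.15
eef_pos: [0.444, 0.1314, 0.0777]
eef_rot: [0.0, 1.0, -0.016, 0.0]
wrist_force: [-0.8, -0.3, -0.2]
opening: -0.0
grasp_force: 0.0
```

>>> jog_arm(series=[[[0, 0, 0.1, 0, 0, 0, 0], [0, 0, 0.1, 0, 0, 0, 0], [0, 0, 0.1, 0, 0, 0, 0], [0, 0, 0.1, 0, 0, 0, 0], [0, 0, 0, 0, 0, 0, 0], [0, 0, 0, 0, 0, 0, 0], [0, 0, 0, 0, 0, 0, 0], [0, 0, 0, 0, 0, 0, 0], [0, 0, 0, 0, 0, 0, 0], [0, 0, 0, 0, 0, 0, 0]]])

```text
time_s: 13.15
eef_pos: [0.4441, 0.1314, 0.0774]
eef_rot: [-0.0, 1.0, -0.016, 0.0]
wrist_force: [-0.4, -0.0, 4.1]
opening: 0.002
grasp_force: 2.0
```

>>> jog_arm(series=[[[0, 0, 0.1, 0, 0, 0, 0], [1, 0, 0, 0, 0, 0, 0], [1, 0, 0, 0, 0, 0, 0], [1, 0, 0, 0, 0, 0, 0], [1, 0, 0, 0, 0, 0, 0], [1.5, 0, 0, 0, 0, 0, 0], [1.5, 0, 0, 0, 0, 0, 0], [1.5, 0, 0, 0, 0, 0, 0], [1.5, 0, 0, 0, 0, 0, 0], [1.5, 0, 0, 0, 0, 0, 0]]])

```text
time_s: 14.15
eef_pos: [0.4564, 0.131, 0.0778]
eef_rot: [0.0, 1.0, -0.016, 0.001]
wrist_force: [-0.4, -0.1, 6.3]
opening: -0.002
grasp_force: 3.4
```

>>> jog_arm(series=[[[1.5, 0, 0, 0, 0, 0, 0], [1.5, 0, 0, 0, 0, 0, 0], [1.5, 0, 0, 0, 0, 0, 0], [1.5, 0, 0, 0, 0, 0, 0], [1.5, 0, 0, 0, 0, 0, 0], [1.5, 0, 0, 0, 0, 0, 0], [1.5, 0, 0, 0, 0, 0, 0], [1, 0, 0, 0, 0, 0, 0], [0.5, 0, 0, 0, 0, 0, 0], [0, 0, 0, 0, 0, 0, 0]]])

```text
time_s: 15.15
eef_pos: [0.4676, 0.1306, 0.0771]
eef_rot: [0.0, 1.0, -0.016, 0.0]
wrist_force: [1.1, -1.3, 3.3]
opening: 0.001
grasp_force: 1.7
```

```bash
cat > seam.py <<'E'
from h import *
import sys
c=snap("side"); cv2.imwrite(f"pics/{sys.argv[1]}.png",cv2.convertScaleAbs(cv2.resize(c["frame"][140:225,265:375],None,fx=6,fy=6,interpolation=cv2.INTER_CUBIC),alpha=1.5))
o=ctrl.get_obs();print(o["eef_pos"],o["wrist_force"],o["time_s"])
E
python3 seam.py s0
```

```text
[0.46756213 0.13060203 0.07716927] [ 0.98613821 -0.88023556  3.38013931] 15.2
```

View pics/s0.png

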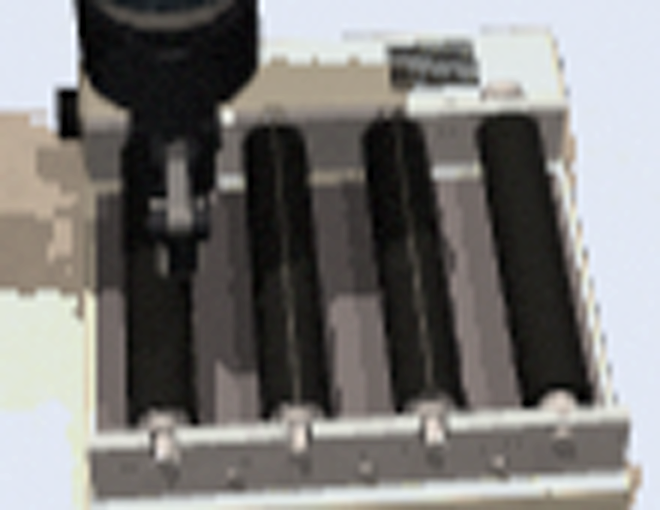

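With the tip still pressing, roller 1's seam has turned out of sight, so it turned. Now I lift, move over roller 2, and see whether the seam comes back.

>>> jog_arm(series=[[[0, 0, -6, 0, 0, 0, 0], [0, 0, -6, 0, 0, 0, 0], [12, 0, 0, 0, 0, 0, 0], [12, 0, 0, 0, 0, 0, 0], [12, 0, 0, 0, 0, 0, 0], [0, 0, 5, 0, 0, 0, 0], [0, 0, 3, 0, 0, 0, 0], [0, 0, 1.5, 0, 0, 0, 0], [0, 0, 0, 0, 0, 0, 0], [0, 0, 0, 0, 0, 0, 0]]])

```text
time_s: 16.2
eef_pos: [0.5031, 0.1295, 0.0796]
eef_rot: [0.0, 1.0, -0.016, -0.0]
wrist_force: [-0.2, -0.4, -0.9]
opening: 0.005
grasp_force: 0.0
```

```bash
python3 seam.py s1
```

```text
[0.50327666 0.12953883 0.07974137] [ 0.02652799 -0.26269943  1.1396728 ] 16.25
```

View pics/s1.png

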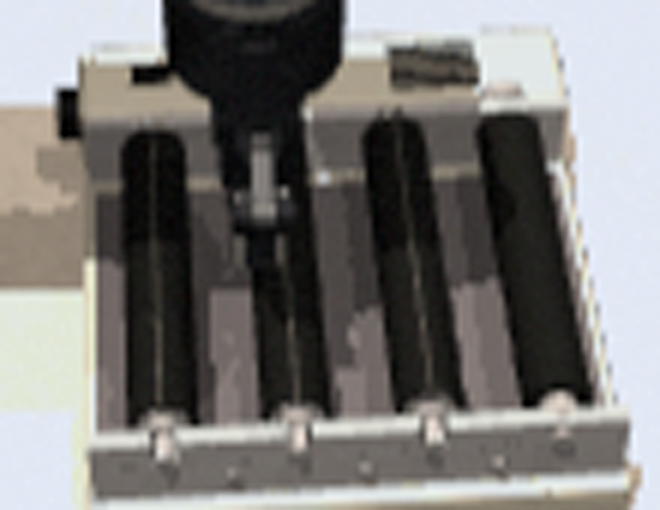

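Roller 1's seam is straight up again (crop 157,280), so it runs free. Now roller 2.

>>> jog_arm(series=[[[0, 0, 1, 0, 0, 0, 0], [0, 0, 0.5, 0, 0, 0, 0], [0, 0, 0.2, 0, 0, 0, 0], [0, 0, 0.1, 0, 0, 0, 0], [0, 0, 0.1, 0, 0, 0, 0], [0, 0, 0.1, 0, 0, 0, 0], [0, 0, 0.1, 0, 0, 0, 0], [0, 0, 0.1, 0, 0, 0, 0], [0, 0, 0, 0, 0, 0, 0], [0, 0, 0, 0, 0, 0, 0]]])

```text
time_s: 17.25
eef_pos: [0.5035, 0.1295, 0.0775]
eef_rot: [-0.0, 1.0, -0.016, -0.0]
wrist_force: [-0.1, -0.1, 0.2]
opening: -0.003
grasp_force: 0.2
```

>>> jog_arm(series=[[[0, 0, 0.1, 0, 0, 0, 0], [0, 0, 0.1, 0, 0, 0, 0], [0, 0, 0.1, 0, 0, 0, 0], [0, 0, 0.1, 0, 0, 0, 0], [0, 0, 0, 0, 0, 0, 0], [0, 0, 0, 0, 0, 0, 0], [0, 0, 0, 0, 0, 0, 0], [0, 0, 0, 0, 0, 0, 0], [0, 0, 0, 0, 0, 0, 0], [0, 0, 0, 0, 0, 0, 0]]])

```text
time_s: 18.25
eef_pos: [0.5036, 0.1295, 0.0772]
eef_rot: [-0.0, 1.0, -0.016, 0.0]
wrist_force: [-1.2, -0.2, 3.6]
opening: -0.001
grasp_force: 2.4
```

Same stroke.

>>> jog_arm(series=[[[0, 0, 0.1, 0, 0, 0, 0], [1, 0, 0, 0, 0, 0, 0], [1, 0, 0, 0, 0, 0, 0], [1, 0, 0, 0, 0, 0, 0], [1, 0, 0, 0, 0, 0, 0], [1.5, 0, 0, 0, 0, 0, 0], [1.5, 0, 0, 0, 0, 0, 0], [1.5, 0, 0, 0, 0, 0, 0], [1.5, 0, 0, 0, 0, 0, 0], [1.5, 0, 0, 0, 0, 0, 0]]])

```text
time_s: 19.25
eef_pos: [0.5161, 0.1291, 0.0778]
eef_rot: [0.0, 1.0, -0.016, 0.001]
wrist_force: [0.6, 0.6, 7.8]
opening: 0.001
grasp_force: 3.8
```

>>> jog_arm(series=[[[1.5, 0, 0, 0, 0, 0, 0], [1.5, 0, 0, 0, 0, 0, 0], [1.5, 0, 0, 0, 0, 0, 0], [1.5, 0, 0, 0, 0, 0, 0], [1.5, 0, 0, 0, 0, 0, 0], [1.5, 0, 0, 0, 0, 0, 0], [1.5, 0, 0, 0, 0, 0, 0], [1, 0, 0, 0, 0, 0, 0], [0.5, 0, 0, 0, 0, 0, 0], [0, 0, 0, 0, 0, 0, 0]]])

```text
time_s: 20.25
eef_pos: [0.5273, 0.1287, 0.0771]
eef_rot: [0.0, 1.0, -0.016, 0.0]
wrist_force: [2.0, -0.8, 3.4]
opening: 0.002
grasp_force: 2.4
```

>>> jog_arm(series=[[[0, 0, -6, 0, 0, 0, 0], [0, 0, -6, 0, 0, 0, 0], [12, 0, 0, 0, 0, 0, 0], [12, 0, 0, 0, 0, 0, 0], [12, 0, 0, 0, 0, 0, 0], [0, 0, 5, 0, 0, 0, 0], [0, 0, 3, 0, 0, 0, 0], [0, 0, 1.5, 0, 0, 0, 0], [0, 0, 0, 0, 0, 0, 0], [0, 0, 0, 0, 0, 0, 0]]])

```text
time_s: 21.25
eef_pos: [0.5626, 0.1276, 0.0794]
eef_rot: [0.0, 1.0, -0.016, -0.0]
wrist_force: [-0.1, 0.9, 0.1]
opening: 0.0
grasp_force: 0.0
```

```bash
python3 seam.py s2
```

```text
[0.56273565 0.12764531 0.07956752] [-0.82145449 -0.73652245 -0.08555708] 21.3
```

View pics/s2.png

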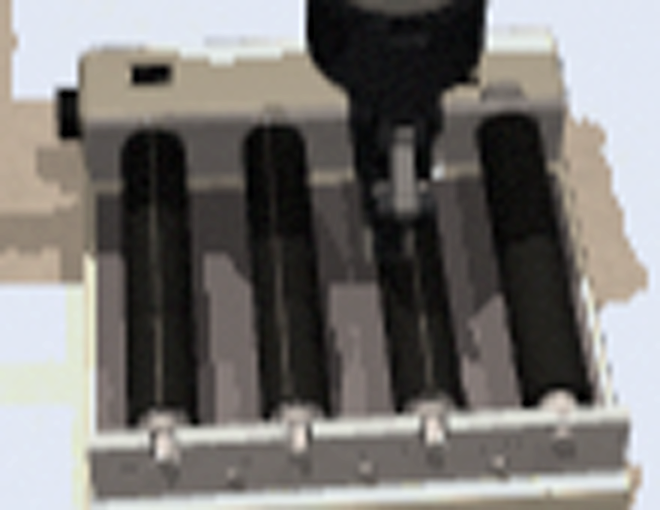

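Roller 2's seam is back within a few degrees of top and still swinging (crop 280,280), so it is free. On to roller 3.

>>> jog_arm(series=[[[0.3, 0, 1, 0, 0, 0, 0], [0, 0, 0.5, 0, 0, 0, 0], [0, 0, 0.2, 0, 0, 0, 0], [0, 0, 0.1, 0, 0, 0, 0], [0, 0, 0.1, 0, 0, 0, 0], [0, 0, 0.1, 0, 0, 0, 0], [0, 0, 0.1, 0, 0, 0, 0], [0, 0, 0.1, 0, 0, 0, 0], [0, 0, 0, 0, 0, 0, 0], [0, 0, 0, 0, 0, 0, 0]]])

```text
time_s: 22.3
eef_pos: [0.5633, 0.1276, 0.0774]
eef_rot: [0.0, 1.0, -0.016, 0.0]
wrist_force: [-0.1, -0.4, 1.1]
opening: 0.004
grasp_force: 0.7
```

```bash
cat > chk.py <<'E'
from h import *
c=snap("side"); g=c["frame"].astype(float).mean(2); W=world(c); np.save("g_last.npy",g)
# seam = brightest pixel across each shell on rows 190..202
for i,(x,) in enumerate([(.455,),(.5145,),(.574,)]):
    d=[]
    for v in range(188,204):
        r=np.where((abs(W[v,:,0]-x)<.014)&(W[v,:,2]>.064)&(W[v,:,1]>.045))[0]
        if len(r)>5:
            k=r[1:-1][np.argmax(g[v,r[1:-1]]-np.median(g[v,r]))]; d.append((W[v,k,0]-x-.03*(W[v,k,1]-.13))*1000)
    print(i,np.round(d,1))
print(c["xyz"][0]); o=ctrl.get_obs(); print(o["eef_pos"].round(4),o["wrist_force"].round(1),round(o["time_s"],2))
E
python3 chk.py
```

```text
0 [ 0.7  0.6  0.5  0.4  0.3  0.2  0.  -0.1 -0.2 -0.4 -0.5 -0.6 -0.7 -0.8
 -0.9 -1. ]
1 [-0.9  1.6  1.5  0.9  0.8  0.6 -2.3 -0.1 -0.1 -0.5 -0.7 -1.  -1.2  1.2
  1.   0.7]
2 [ 0.4  0.1  2.   2.   1.6  0.9  0.7  0.4 -0.1 -0.4  2.1  1.5  0.9  0.7
  0.4  0.2]
0.44970822745652583
[0.5633 0.1276 0.0774] [-0.2 -0.5  1.1] 22.35
```

Rollers 1 and 2 both have their seams back on top. I'll stroke roller 3 the same way.

>>> jog_arm(series=[[[0, 0, 0.1, 0, 0, 0, 0], [0, 0, 0.1, 0, 0, 0, 0], [0, 0, 0.1, 0, 0, 0, 0], [0, 0, 0.1, 0, 0, 0, 0], [0, 0, 0, 0, 0, 0, 0], [0, 0, 0, 0, 0, 0, 0], [0, 0, 0, 0, 0, 0, 0], [0, 0, 0, 0, 0, 0, 0], [0, 0, 0, 0, 0, 0, 0], [0, 0, 0, 0, 0, 0, 0]]])

```text
time_s: 23.35
eef_pos: [0.5634, 0.1276, 0.0771]
eef_rot: [-0.0, 1.0, -0.016, 0.0]
wrist_force: [-1.1, 0.1, 4.8]
opening: 0.002
grasp_force: 2.7
```

>>> jog_arm(series=[[[0, 0, 0, 0, 0, 0, 0], [1, 0, 0, 0, 0, 0, 0], [1, 0, 0, 0, 0, 0, 0], [1, 0, 0, 0, 0, 0, 0], [1, 0, 0, 0, 0, 0, 0], [1.5, 0, 0, 0, 0, 0, 0], [1.5, 0, 0, 0, 0, 0, 0], [1.5, 0, 0, 0, 0, 0, 0], [1.5, 0, 0, 0, 0, 0, 0], [1.5, 0, 0, 0, 0, 0, 0]]])

```text
time_s: 24.35
eef_pos: [0.5755, 0.1271, 0.0781]
eef_rot: [0.0, 1.0, -0.016, 0.001]
wrist_force: [-2.0, -0.6, 10.2]
opening: -0.0
grasp_force: 5.1
```

>>> jog_arm(series=[[[1.5, 0, 0, 0, 0, 0, 0], [1.5, 0, 0, 0, 0, 0, 0], [1.5, 0, 0, 0, 0, 0, 0], [1.5, 0, 0, 0, 0, 0, 0], [1.5, 0, 0, 0, 0, 0, 0], [1.5, 0, 0, 0, 0, 0, 0], [1.5, 0, 0, 0, 0, 0, 0], [1, 0, 0, 0, 0, 0, 0], [0.5, 0, 0, 0, 0, 0, 0], [0, 0, 0, 0, 0, 0, 0]]])

```text
time_s: 25.35
eef_pos: [0.5875, 0.1267, 0.0776]
eef_rot: [0.0, 1.0, -0.016, 0.001]
wrist_force: [-1.2, -1.5, 6.3]
opening: -0.0
grasp_force: 3.2
```

>>> jog_arm(series=[[[0, 0, -10, 0, 0, 0, 0], [0, 0, -15, 0, 0, 0, 0], [0, 0, -15, 0, 0, -0.149, 0], [0, 0, -10, 0, 0, -0.149, 46], [0, 0, 0, 0, 0, -0.149, 46], [0, 0, 0, 0, 0, -0.149, 46], [0, 0, 0, 0, 0, -0.149, 46], [0, 0, 0, 0, 0, -0.149, 46], [0, 0, 0, 0, 0, -0.149, 46], [0, 0, 0, 0, 0, -0.149, 46]]])

```text
time_s: 26.35
eef_pos: [0.5869, 0.1269, 0.1279]
eef_rot: [0.0, 0.835, 0.551, 0.0]
wrist_force: [0.8, 0.1, -1.5]
opening: 0.541
grasp_force: 0.0
```

```bash
python3 seam.py s3; python3 - <<'E'
from h import *
plan([.5746,.133,.1],-.03)
E
```

```text
[0.58693661 0.1268676  0.127859  ] [-0.59683727 -0.69039301  0.42125175] 26.4
pos [0.5869 0.1269 0.1279] F [-0.6  -0.69  0.42] t 26.4 open 0.539 q [0.02 0.34 1.63 0.   1.17 0.41]
shift now [  0.87 -13.77  27.85] rot [ 8.000e-04 -3.000e-04 -3.673e-01] shift after rot [  5.76 -12.52  27.86]
```

View pics/s3.png

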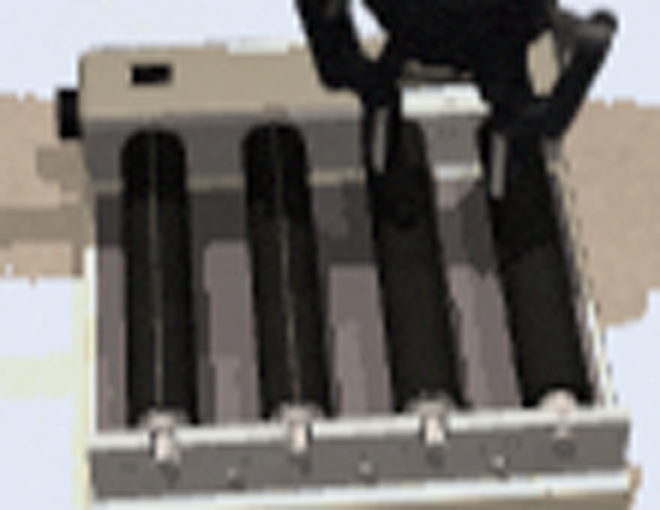

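Roller 3's seam is still out of sight after the lift, so it stays turned. It also dragged at about 2 N, while rollers 1 and 2 are seam-up. Roller 3 is the one that binds, so I go to grasp it.

>>> jog_arm(series=[[[0, 0, 0, 0, 0, -0.122, 44], [0, 0, 0, 0, 0, -0.122, 44], [0, 0, 0, 0, 0, -0.122, 44], [6, -6, 0, 0, 0, 0, 44], [0, -6.5, 5, 0, 0, 0, 44], [0, 0, 10, 0, 0, 0, 44], [0, 0, 10, 0, 0, 0, 44], [0, 0, 10, 0, 0, 0, 44], [0, 0, 5, 0, 0, 0, 44], [0, 0, 0, 0, 0, 0, 44]]])

```text
time_s: 27.4
eef_pos: [0.5737, 0.1332, 0.0854]
eef_rot: [-0.001, 0.723, 0.691, -0.001]
wrist_force: [-0.8, -0.0, -0.1]
opening: 0.517
grasp_force: 0.0
```

```bash
python3 - <<'E'
from h import *
plan([.5746,.133,.049],-.03)
c=snap("top"); W=world(c)
m=(W[...,0]>.5)&(W[...,0]<.66)&(W[...,1]>.0)&(W[...,1]<.27)
im=c["frame"]; v,u=np.where(m)
a,b=int(np.median(u)),int(np.median(v)); 
cv2.imwrite("pics/g.png",cv2.convertScaleAbs(cv2.resize(im[b-45:b+45,a-60:a+60],None,fx=6,fy=6,interpolation=cv2.INTER_CUBIC),alpha=2.2))
S=world(snap("side"))
m=(S[...,0]>.5)&(S[...,0]<.65)&(S[...,1]>.09)&(S[...,1]<.14)&(S[...,2]>.083)&(S[...,2]<.105)
P=S[m]; print(np.histogram(P[:,0],np.arange(.5,.66,.005)))
E
```

```text
pos [0.5737 0.1332 0.0854] F [-0.84 -0.03 -0.09] t 27.4 open 0.517 q [ 0.03  0.38  1.68 -0.    1.09  0.07]
shift now [-0.16  1.03 36.36] rot [-0.0025  0.0002 -0.0156] shift after rot [-0.18  0.93 36.36]
(array([0, 0, 0, 0, 0, 0, 0, 1, 5, 6, 3, 0, 0, 0, 0, 0, 0, 0, 0, 9, 6, 2,
       0, 0, 0, 0, 0, 0, 0, 0, 0, 0]), array([0.5  , 0.505, 0.51 , 0.515, 0.52 , 0.525, 0.53 , 0.535, 0.54 ,
       0.545, 0.55 , 0.555, 0.56 , 0.565, 0.57 , 0.575, 0.58 , 0.585,
       0.59 , 0.595, 0.6  , 0.605, 0.61 , 0.615, 0.62 , 0.625, 0.63 ,
       0.635, 0.64 , 0.645, 0.65 , 0.655, 0.66 ]))
```

>>> jog_arm(series=[[[0, 1, 0, 0, 0, -0.015, 44], [0, 0, 4, 0, 0, 0, 44], [0, 0, 5, 0, 0, 0, 44], [0, 0, 5, 0, 0, 0, 44], [0, 0, 5, 0, 0, 0, 44], [0, 0, 5, 0, 0, 0, 44], [0, 0, 5, 0, 0, 0, 44], [0, 0, 5, 0, 0, 0, 44], [0, 0, 2, 0, 0, 0, 44], [0, 0, 0, 0, 0, 0, 44]]])

```text
time_s: 28.5
eef_pos: [0.5752, 0.1333, 0.0504]
eef_rot: [-0.0, 0.718, 0.696, -0.0]
wrist_force: [-1.4, -1.1, -0.5]
opening: 0.517
grasp_force: 0.0
```

>>> jog_arm(series=[[[0, 0, 0, 0, 0, 0, 30], [0, 0, 0, 0, 0, 0, 30], [0, 0, 0, 0, 0, 0, 26], [0, 0, 0, 0, 0, 0, 20], [0, 0, 0, 0, 0, 0, 10], [0, 0, 0, 0, 0, 0, 0], [0, 0, 0, 0, 0, 0, 0], [0, 0, 0, 0, 0, 0, 0], [0, 0, 0, 0, 0, 0, 0], [0, 0, 0, 0, 0, 0, 0]]])

```text
time_s: 29.5
eef_pos: [0.5756, 0.1333, 0.0512]
eef_rot: [0.0, 0.718, 0.696, 0.0]
wrist_force: [-3.3, -1.2, 5.4]
opening: 0.349
grasp_force: 59.2
```

>>> jog_arm(series=[[[0, 0, -1, 0, 0, 0, 0], [0, 0, -1, 0, 0, 0, 0], [0, 0, -2, 0, 0, 0, 0], [0, 0, -3, 0, 0, 0, 0], [0, 0, -4, 0, 0, 0, 0], [0, 0, -5, 0, 0, 0, 0], [0, 0, -8, 0, 0, 0, 0], [0, 0, -12, 0, 0, 0, 0], [0, 0, -12, 0, 0, 0, 0], [0, 0, -12, 0, 0, 0, 0]]])

```text
time_s: 30.5
eef_pos: [0.5758, 0.1333, 0.1125]
eef_rot: [0.0, 0.718, 0.696, 0.0]
wrist_force: [0.2, 0.2, -2.0]
opening: 0.351
grasp_force: 59.5
```

```bash
python3 - <<'E'
from h import *
plan([.433,-.281,.12],.014)
S=world(snap("side"))
m=(S[...,0]>.54)&(S[...,0]<.62)&(S[...,1]>.0)&(S[...,1]<.28)&(S[...,2]>.09)&(S[...,2]<.145)
for y in np.arange(.02,.25,.02):
    P=S[m&(abs(S[...,1]-y)<.01)]; 
    if len(P): print(round(y,3),len(P),P[:,0].mean().round(3),P[:,2].max().round(3))
E
```

```text
pos [0.5758 0.1333 0.1125] F [ 0.24  0.22 -2.  ] t 30.5 open 0.351 q [0.03 0.35 1.66 0.   1.13 0.06]
shift now [-418.44 -130.36   -7.69] rot [ 0.001 -0.    -0.044] shift after rot [-412.31 -148.64   -7.53]
0.02 14 0.571 0.132
0.04 94 0.572 0.141
0.06 74 0.571 0.141
0.08 66 0.573 0.143
0.1 66 0.573 0.142
0.12 133 0.574 0.145
0.14 53 0.576 0.141
0.16 41 0.58 0.142
0.18 9 0.587 0.14
```

>>> jog_arm(series=[[[-5, -2, -10, 0, 0, 0, 0], [-15, -6, -10, 0, 0, 0, 0], [-25, -9, -10, 0, 0, 0, 0], [-30, -10, 0, 0, 0, 0, 0], [-30, -10, 0, 0, 0, 0, 0], [-30, -10, 0, 0, 0, 0, 0], [-30, -10, 0, 0, 0, 0, 0], [-30, -10, 0, 0, 0, 0, 0], [-30, -10, 0, 0, 0, 0, 0], [-30, -10, 0, 0, 0, 0, 0]]])

```text
time_s: 31.55
eef_pos: [0.4799, -0.1202, 0.1412]
eef_rot: [0.0, 0.718, 0.696, -0.0]
wrist_force: [1.0, 0.0, -2.1]
opening: 0.352
grasp_force: 59.7
```

>>> jog_arm(series=[[[-30, -9, 0, 0, 0, 0, 0], [-30, -9, 0, 0, 0, 0, 0], [-30, -9, 0, 0, 0, 0, 0], [-28, -8, 0, 0, 0, -0.022, 0], [-22, -6, 0, 0, 0, -0.022, 0], [-15, -3, 5, 0, 0, 0, 0], [-8, 0, 10, 0, 0, 0, 0], [0, 0, 10, 0, 0, 0, 0], [0, 0, 5, 0, 0, 0, 0], [0, 0, 0, 0, 0, 0, 0]]])

```text
time_s: 32.55
eef_pos: [0.4329, -0.279, 0.1092]
eef_rot: [-0.002, 0.702, 0.712, 0.0]
wrist_force: [-0.7, 0.3, -2.1]
opening: 0.352
grasp_force: 59.7
```

```bash
python3 - <<'E'
from h import *
plan([.433,-.281,.007],.014)
for n in("side","top"):
    S=world(snap(n))
    m=(S[...,0]>.40)&(S[...,0]<.48)&(S[...,2]>.09)&(S[...,2]<.145)&(S[...,1]<-.12)&(S[...,1]>-.45)
    for y in np.arange(-.42,-.15,.03):
        P=S[m&(abs(S[...,1]-y)<.015)]
        if len(P): print(n,round(y,3),len(P),P[:,0].mean().round(3),P[:,2].max().round(3),P[:,1].min().round(3),P[:,1].max().round(3))
E
```

```text
pos [ 0.4329 -0.279   0.1092] F [-0.66  0.34 -2.14] t 32.55 open 0.352 q [-0.8   0.2   1.86  0.    1.09 -0.82]
shift now [ -2.32   0.29 102.18] rot [-0.0023 -0.0028  0.001 ] shift after rot [-2.0400e+00  6.0000e-02  1.0218e+02]
side -0.39 54 0.434 0.131 -0.39 -0.375
side -0.36 316 0.434 0.14 -0.375 -0.345
side -0.33 279 0.434 0.139 -0.345 -0.315
side -0.3 320 0.433 0.145 -0.315 -0.285
side -0.27 85 0.433 0.139 -0.285 -0.272
top -0.27 33 0.447 0.138 -0.272 -0.255
top -0.24 139 0.434 0.14 -0.255 -0.225
top -0.21 155 0.432 0.141 -0.225 -0.195
top -0.18 62 0.433 0.139 -0.195 -0.173
```

>>> jog_arm(series=[[[0, 0, 10, 0, 0, 0, 0], [0, 0, 14, 0, 0, 0, 0], [0, 0, 14, 0, 0, 0, 0], [0, 0, 14, 0, 0, 0, 0], [0, 0, 14, 0, 0, 0, 0], [0, 0, 12, 0, 0, 0, 0], [0, 0, 10, 0, 0, 0, 0], [0, 0, 5, 0, 0, 0, 0], [0, 0, 2, 0, 0, 0, 0], [0, 0, 0, 0, 0, 0, 0]]])

```text
time_s: 33.65
eef_pos: [0.4336, -0.2809, 0.0159]
eef_rot: [0.0, 0.702, 0.712, -0.0]
wrist_force: [-0.3, -0.2, -2.1]
opening: 0.348
grasp_force: 59.7
```

>>> jog_arm(series=[[[0, 0, 0.5, 0, 0, 0, 0], [0, 0, 0.5, 0, 0, 0, 0], [0, 0, 0.5, 0, 0, 0, 0], [0, 0, 0.5, 0, 0, 0, 0], [0, 0, 0.5, 0, 0, 0, 0], [0, 0, 0.5, 0, 0, 0, 0], [0, 0, 0.5, 0, 0, 0, 0], [0, 0, 0, 0, 0, 0, 0], [0, 0, 0, 0, 0, 0, 0], [0, 0, 0, 0, 0, 0, 0]]])

```text
time_s: 34.65
eef_pos: [0.4335, -0.2809, 0.0124]
eef_rot: [-0.0, 0.702, 0.712, -0.0]
wrist_force: [-0.6, 0.4, -3.3]
opening: 0.351
grasp_force: 59.7
```

>>> jog_arm(series=[[[0, 0, 0.5, 0, 0, 0, 0], [0, 0, 0.5, 0, 0, 0, 0], [0, 0, 0.5, 0, 0, 0, 0], [0, 0, 0.5, 0, 0, 0, 0], [0, 0, 0.5, 0, 0, 0, 0], [0, 0, 0.5, 0, 0, 0, 0], [0, 0, 0.5, 0, 0, 0, 0], [0, 0, 0.3, 0, 0, 0, 0], [0, 0, 0, 0, 0, 0, 0], [0, 0, 0, 0, 0, 0, 0]]])

```text
time_s: 35.65
eef_pos: [0.4335, -0.2808, 0.0086]
eef_rot: [-0.0, 0.702, 0.712, 0.0]
wrist_force: [0.1, 0.6, -2.7]
opening: 0.356
grasp_force: 59.7
```

>>> jog_arm(series=[[[0, 0, 0.3, 0, 0, 0, 0], [0, 0, 0.3, 0, 0, 0, 0], [0, 0, 0.3, 0, 0, 0, 0], [0, 0, 0.3, 0, 0, 0, 0], [0, 0, 0.2, 0, 0, 0, 0], [0, 0, 0.2, 0, 0, 0, 0], [0, 0, 0.2, 0, 0, 0, 0], [0, 0, 0, 0, 0, 0, 0], [0, 0, 0, 0, 0, 0, 0], [0, 0, 0, 0, 0, 0, 0]]])

```text
time_s: 36.65
eef_pos: [0.4336, -0.2809, 0.0082]
eef_rot: [-0.0, 0.702, 0.712, -0.0]
wrist_force: [-5.3, 5.8, 14.9]
opening: 0.354
grasp_force: 61.3
```

Floor contact felt. I'll ease off the load and release.

>>> jog_arm(series=[[[0, 0, -0.4, 0, 0, 0, 0], [0, 0, -0.4, 0, 0, 0, 0], [0, 0, 0, 0, 0, 0, 0], [0, 0, 0, 0, 0, 0, 32], [0, 0, 0, 0, 0, 0, 36], [0, 0, 0, 0, 0, 0, 40], [0, 0, 0, 0, 0, 0, 46], [0, 0, 0, 0, 0, 0, 50], [0, 0, 0, 0, 0, 0, 50], [0, 0, 0, 0, 0, 0, 50]]])

```text
time_s: 37.65
eef_pos: [0.4335, -0.2808, 0.0075]
eef_rot: [-0.0, 0.702, 0.712, 0.0]
wrist_force: [0.5, 0.3, 0.7]
opening: 0.584
grasp_force: 0.0
```

>>> jog_arm(series=[[[0, 0, -2, 0, 0, 0, 50], [0, 0, -4, 0, 0, 0, 50], [0, 0, -8, 0, 0, 0, 50], [0, 0, -12, 0, 0, 0, 50], [0, 0, -20, 0, 0, 0, 50], [0, 0, -25, 0, 0, 0, 50], [0, 0, -25, 0, 0, 0, 50], [0, 0, -25, 0, 0, 0, 50], [0, 0, -25, 0, 0, 0, 50], [0, 0, 0, 0, 0, 0, 50]]])

```text
time_s: 38.65
eef_pos: [0.4356, -0.2829, 0.1586]
eef_rot: [0.004, 0.702, 0.712, -0.0]
wrist_force: [-0.4, 0.6, 0.2]
opening: 0.585
grasp_force: 0.0
```

```bash
python3 - <<'E'
from h import *
c=snap("side"); im=c["frame"]; cv2.imwrite("pics/end.png",cv2.convertScaleAbs(cv2.resize(im[130:400,200:480],None,fx=2.1,fy=2.1,interpolation=cv2.INTER_CUBIC),alpha=1.3))
S=world(c)
m=(S[...,0]>.375)&(S[...,0]<.49)&(S[...,2]>.012)&(S[...,2]<.06)&(S[...,1]<-.165)&(S[...,1]>-.4)
for y in np.arange(-.39,-.15,.03):
    P=S[m&(abs(S[...,1]-y)<.015)]
    if len(P): print(round(y,3),len(P),P[:,0].mean().round(3),P[:,2].max().round(3),P[:,1].min().round(3),P[:,1].max().round(3))
E
```

```text
-0.39 63 0.42 0.03 -0.392 -0.375
-0.36 266 0.42 0.039 -0.375 -0.345
-0.33 229 0.42 0.039 -0.345 -0.315
-0.3 213 0.42 0.039 -0.315 -0.285
-0.27 199 0.419 0.038 -0.285 -0.255
-0.24 187 0.419 0.04 -0.255 -0.225
-0.21 90 0.421 0.038 -0.224 -0.207
```

View pics/end.png

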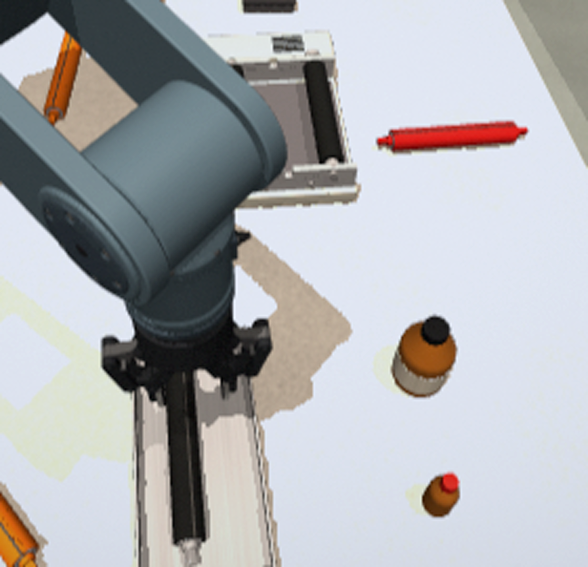

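The roller lies lengthwise in the tray (picture 185,450), crown at about 38 mm, after rolling roughly 13 mm sideways. The bottles are standing. I'll wait a second and check it has stopped, and that the other two rollers are seated.

>>> jog_arm(series=[[[0, 0, 0, 0, 0, 0, 50], [0, 0, 0, 0, 0, 0, 50], [0, 0, 0, 0, 0, 0, 50], [0, 0, 0, 0, 0, 0, 50], [0, 0, 0, 0, 0, 0, 50], [0, 0, 0, 0, 0, 0, 50], [0, 0, 0, 0, 0, 0, 50], [0, 0, 0, 0, 0, 0, 50], [0, 0, 0, 0, 0, 0, 50], [0, 0, 0, 0, 0, 0, 50]]])

```text
time_s: 39.7
eef_pos: [0.4335, -0.2809, 0.1536]
eef_rot: [0.0, 0.702, 0.712, 0.0]
wrist_force: [0.1, 0.9, -0.6]
opening: 0.585
grasp_force: 0.0
```

```bash
python3 - <<'E'
from h import *
S=world(snap("side"))
m=(S[...,0]>.375)&(S[...,0]<.49)&(S[...,2]>.03)&(S[...,2]<.06)&(S[...,1]<-.165)&(S[...,1]>-.4)
for y in(-.36,-.3,-.24):
    P=S[m&(abs(S[...,1]-y)<.015)]; print(y,P[:,0].mean().round(4),P[:,2].max().round(3))
A=world(snap("top"))
for x in(.4555,.515,.5746):
    P=A[(abs(A[...,0]-x)<.004)&(abs(A[...,1]-.13)<.07)]; print(x,np.nanmedian(P[:,2]).round(4))
E
```

```text
-0.36 0.4196 0.039
-0.3 0.4192 0.038
-0.24 0.4185 0.04
0.4555 0.077
0.515 0.0776
0.5746 0.0307
```

```bash
python3 -c "
from bench import ctrl; print(ctrl.hand_in())"
```

```text
the job is handed in; nothing more can be done
None
```

The farthest idler (slot_2) was the one that dragged and stayed turned; it now lies at rest lengthwise in the tray, the two free ones are still in their slots, and the job is handed in at about 40 s, with no verdict returned.

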